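Speaker pod onto the sloped test rest

ROBOT

A 6-joint arm with a two-finger parallel gripper is mounted at the origin on the work surface. World frame = base frame: x ahead of the robot, y to its left, z up, the work surface at z = 0. Lengths are in m, angles in rad, forces in N, time in s.
With the tool pointing down it reaches from about 0.25 to 0.725 m from the base axis. Payload 4 kg.
Tool frame: the origin (TCP) lies at the centre of the arm's flange, where the gripper is bolted on; the fingertips stand 173 mm ahead of it and the grasp point (between the pads) lies 155 mm ahead of it; z points along the fingers, y is the line along which they close (so a half turn about z gives the same grasp; the last joint's range is limited). The gripper opens to 85 mm and grips with 20 to 120 N. Pads are 22 mm wide; open, the fingers measure 114 mm over their backs; the gripper's body (76 mm by 85 mm) begins 54 mm behind the grasp point. The pads swing forward as they close: fully open they stand 13 mm farther back than shut.
Start: joints at [1.304, 0.241, 0.005, 1.335, 0, 1.571], TCP at [0.132, 0.482, 0.405] pointing down, gripper open.
Joint ranges: [-2.72, 2.72], [-1.05, 1.87], [-1.09, 1.28], [-1.99, 2.15], [-1.42, 1.44], [-3.14, 3.14]. Speed limits (rad/s): [2.79, 2.79, 3.14, 3.14, 3.14, 3.14].

INTERFACE

Orientations are given as a rotation vector (axis times angle).
In Python, from plant import arm gives the robot as it stands.
- The arm moves only by the tool send_rows, never from a script. Its argument "motion" is a list that holds one entry, the list of rows, each a list of 7 numbers: the turn, a rotation vector about the tool's x, y, z in rad, then the shift along the tool's x, y, z in m, then the opening, from -1 (shut) to 1 (fully open). In form: [[[rx, ry, rz, tx, ty, tz, grip], ...]]. A call has 1 to 12 rows; each row is the pose to reach, as a shift and turn from the pose commanded when the call began, along the tool's axes at that moment; what a row does not reach only later rows make up. A row lasts 1/8 s, in which the tool goes at most 62.5 mm and 10.7 degrees, less where a joint would pass 70% of its speed; a pose out of reach is approached as far as the arm can. A call with a gripper value outside its range is refused whole. The fingers move at their own pace and stop on an object; the grip force is fixed at half the most. Time passes only in rows, so rows that repeat a pose let the fingers close. It gives the time, the measured TCP pose, the force, the opening and the grip force at its end, in the units of the state.
- arm.get_state(): the state, without advancing time (a new reading comes with each control period).
- arm.capture(name): name is "side" or "top" or "wrist"; returns a dict with "color" (420x560x3 uint8, red, green, blue), "mtx" (3x3 intrinsics, pixels), "dist" ([k1, k2, p1, p2, k3] as OpenCV has them; the pictures are not rectified), "R" (3x3) and "t" (3): a world point X has camera coordinates R X + t; the wrist camera has in their place "T_tool_cam" (4x4, takes a point from camera to tool coordinates, whose origin is the TCP and whose axes are the flange's). Camera axes: x right, y down, z forward; pixel columns grow to the right and rows downward; lengths in m; the calibration is good to about 2 mm. A picture is of the moment at which its call begins: read the wrist's pose just before it. There is no depth.
- arm.sign_off(): hands the job in; it is judged then, once.
The state is a dict: "time": time; "q": joint angles; "joint_velocities": joint speeds; "joint_torque": joint torques, N m; "ee_pos": TCP position; "tool_rot": TCP orientation; "contact_force": force on the tool from outside, world axes, zero at the start; "wrist_torque": the same for the moment, N m; "grip_width": finger opening in m; "gripper_force": force on a finger pad.
Only numpy, scipy, OpenCV 4.12 (cv2) and the standard library are available. Lean on these libraries where they do the work, as an engineer would, in place of code of your own. Each camera call takes 0.05 s, during which the arm holds its last target. There are 200 camera calls.

TASK

Take the black speaker pod out of the yellow rack, set it down upright on the bench top and let go so that you can take it again by its ends, then place it gently, speaker up and lengthwise, centred on the narrow sloping rest between the two steel side plates of the test fixture, and leave it lying there. When it lies there released, throw the fixture's silver toggle all the way over to start the test. Leave all the other things on the bench where they are.

Things in the scene. Friction and masses are not known exactly. Their poses are not given: they have to be found in the camera images.
- pod: Black plastic speaker pod, a box 56 (x) x 42 (y) x 32 mm high (z), 60 to 125 g, round cone on top. Origin at the centre of its underside, z up. It starts upright in the rack with its x across the rack; both ends are alike. Friction 0.5 to 0.7. In the rack only its long sides (y faces, 42 mm apart) are free for fingers; on the test rest only its ends (x faces, 56 mm apart).
- grey_pod: Grey speaker pod of the same size, the other one in the rack, a bystander: leave it. Origin at the centre of its underside.
- rack: Fixed yellow rack, 72 mm (x) by 190 mm (y), origin under its centre, on the bench. Floor 8 mm thick; two walls 5 mm thick along y, inner faces at x = +-31 mm, tops 40 mm above the bench (level with the pods' tops); open at both y ends. The two pods stand in it near y = +50 and -50 mm, either one at either place.
- fixture: Fixed speaker test fixture; origin under the centre of its base plate, 120 (x) x 170 (y) x 12 mm; x points roughly away from the robot. Carries the test rest on a post at y = -35 mm and a grey control box (80 x 56 mm, top 50 mm above the bench, centre at y = +55 mm) with the toggle; 135 mm high in all. Fixture and rack may swap sides of the bench.
- rest: Test rest: narrow rubber bar 50 (x) x 24 (y) mm, sloping 0.28 rad, no end stop: friction holds the pod. Origin at the centre of its top surface, 100 mm above the bench; x points up the slope (away from the robot), z square out of the surface. Steel side plates 4 mm thick, inner faces at y = +-29 mm, as long as the bar, stand 28 mm above its surface; between bar and plates it is 22 mm deep.
- toggle (a joint): Angle of the silver toggle: 0 leaning towards the fixture's -x, 1.0 rad thrown fully over towards its +x. Starts at 0 to 0.15. It takes about 1.5 N at the tip and stays where it is left.
- toggle_tip (a point): Centre of the toggle's ball knob, 26 mm in diameter, on a lever 50 mm long that hinges about the fixture's y axis, 72 mm above the bench at the fixture's x = 0, y = +55 mm.
- case: Translucent orange walkie-talkie case lying flat, 56 (x) x 115 (y) x 28 mm, a black aerial stub of 12 mm diameter sticking 35 mm out of its +y end. Bystander. Origin at the centre of its underside.
- board: Green circuit board 36 (x) x 53 (y) mm, 12 mm high with its parts. Bystander. Origin at the centre of its underside.
- driver: Red-handled screwdriver, 160 mm long along its x, 26 mm thick. Bystander. Origin under its middle.
- bottle: Small upright bottle, 42 mm diameter, 90 mm high. Bystander. Origin at the centre of its underside.
- tape: Roll of yellow tape lying flat, 56 mm diameter, 19 mm high. Bystander. Origin at the centre of its underside.
- tower: Fixed signal light tower, base 64 mm diameter, lamps 42 mm diameter from 112 mm up to 251 mm above the bench. Obstacle. Origin at the centre of its underside.

How it is judged:
By the outcome, as a careful person would: the job done as asked, in the order asked, and still so for the second after the job is handed in, with the robot touching nothing.
It also fails if it takes over 67 s, if anything falls off the work surface, if the arm or the gripper's body presses on something with over 40 N, if the wrist force passes 120 N, or if a joint passes its speed limit or range.

## Working session

There is one attempt and no reset: what is moved stays moved. The work goes in short steps, Python scripts to look and compute and a tool call to move; the robot and the scene stay as the last step left them, time stands still between calls to the robot, and variables do not carry over. Pictures are saved under pics/ and viewed, at most 10 in all, crops included, and the job is handed in when it is done.

Besides the shell and the picture viewer there is one more tool, called after "Emit:" as name(argument=value, ...), one argument or row to a line, values as JSON. send_rows: Moves the arm, as the interface text tells. Its arguments: {"type":"object","properties":{"motion":{"type":"array"}},"required":["motion"]}

```bash
mkdir -p pics; ls; cat > h.py <<'E'
import numpy as np, cv2
from scipy.spatial.transform import Rotation as Ro
from plant import arm
def ray(c,px,st=None):
    p=cv2.undistortPoints(np.array(px,float).reshape(-1,1,2),np.array(c["mtx"]),np.array(c["dist"])).reshape(-1,2)
    d=np.c_[p,np.ones(len(p))]
    if "R" in c:
        R=np.array(c["R"]);t=np.array(c["t"]); return -R.T@t, d@R
    T=np.array(c["T_tool_cam"]);Rt=Ro.from_rotvec(st["tool_rot"]).as_matrix()
    return np.array(st["ee_pos"])+Rt@T[:3,3], d@(Rt@T[:3,:3]).T
def onz(c,px,z,st=None):
    o,d=ray(c,px,st); return o+d*((z-o[2])/d[:,2])[:,None]
def save(c,n): cv2.imwrite(f"pics/{n}.png",cv2.cvtColor(c["color"],cv2.COLOR_RGB2BGR))
E
python3 - <<'E'
from h import *
import pickle
s=arm.get_state();print(s)
for n in("side","top","wrist"):
    c=arm.capture(n);save(c,n);pickle.dump((c,s),open(n+".pkl","wb"))
    if "R" in c: print(n,-np.array(c["R"]).T@np.array(c["t"]),np.array(c["R"])[2])
    else: print(c["T_tool_cam"])
# one mosaic top|side
E
```

```text
pics
{'time': 0.0, 'q': array([1.30398865e+00, 2.41419691e-01, 3.71845615e-03, 1.33516532e+00,
       1.11902662e-05, 1.57078292e+00]), 'joint_velocities': array([-0.00037931,  0.00010297,  0.00084494,  0.00038171, -0.00143589,
        0.0005838 ]), 'joint_torque': array([ 4.22536814e-04, -3.72319007e+01,  2.52406722e+01,  1.70749583e-02,
        1.54931090e-04,  1.09721704e-06]), 'ee_pos': array([0.13175614, 0.48205609, 0.40380701]), 'tool_rot': array([-0.41779936, -3.11339652,  0.00322037]), 'contact_force': array([ 0.35581551,  0.12366229, -0.18347571]), 'wrist_torque': array([-0.04392952, -0.02481023, -0.01018669]), 'gripper_force': 0.0, 'grip_width': 0.08541305651298488}
side [0.48618009 0.70819273 0.7606623 ] [ 0.05516166 -0.7163651  -0.69554169]
top [0.46523232 0.02810809 0.97253218] [ 0.07377574 -0.02038256 -0.99706654]
[[-2.83179793e-04 -9.64310028e-01 -2.64775545e-01  6.71601537e-02]
 [ 9.99999946e-01 -3.17770405e-04  8.78080021e-05  7.09923669e-04]
 [-1.68811969e-04 -2.64775505e-01  9.64310066e-01  3.02242187e-02]
 [ 0.00000000e+00  0.00000000e+00  0.00000000e+00  1.00000000e+00]]
```

View pics/top.png

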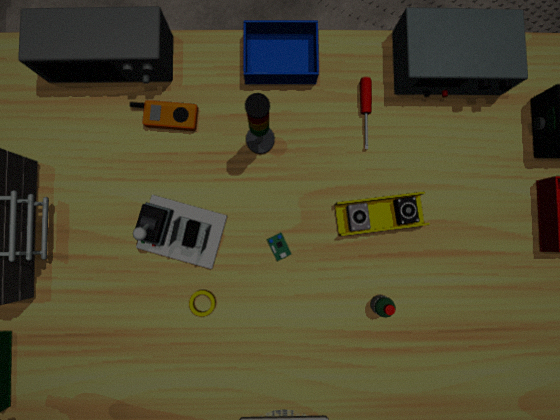

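View pics/side.png

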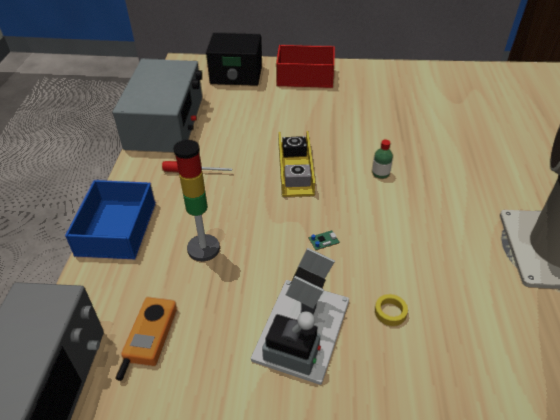

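The top view has +x up and +y to the left. The fixture is on the left: control box at about (150,225), knob (141,233), rest about (192,235). The rack is on the right, with the black pod at its right end (407,210) and the grey pod at (358,217). The tower (260,130) and board (279,247) lie between them.

```bash
python3 - <<'E'
from h import *
import pickle
c,s=pickle.load(open("top.pkl","rb"));im=c["color"]
hsv=cv2.cvtColor(im,cv2.COLOR_RGB2HSV)
for p in [(338,235),(380,199),(407,210),(358,217),(210,240),(205,255),(300,300),(141,233),(192,235),(100,250)]: print(p,hsv[p[1],p[0]])
a=cv2.resize(im[185:280,125:235],(400,345),interpolation=cv2.INTER_CUBIC)
b=cv2.resize(im[180:245,325:435],(400,236),interpolation=cv2.INTER_CUBIC)
c2,_=pickle.load(open("side.pkl","rb"))
d=cv2.resize(c2["color"][240:380,250:355],(400,533),interpolation=cv2.INTER_CUBIC)
m=np.zeros((590,800,3),np.uint8);m[:345,:400]=a;m[350:586,:400]=b;m[:533,400:]=d
m=np.clip(m.astype(float)*1.6,0,255).astype(np.uint8)
save({"color":m},"zoom")
E
```

```text
(338, 235) [ 15 157  57]
(380, 199) [ 24 190  39]
(407, 210) [15  8 67]
(358, 217) [140  11  67]
(210, 240) [  0   0 101]
(205, 255) [ 18  12 106]
(300, 300) [ 27 121 103]
(141, 233) [  8  10 102]
(192, 235) [163 135  17]
(100, 250) [ 29 110 100]
```

View pics/zoom.png

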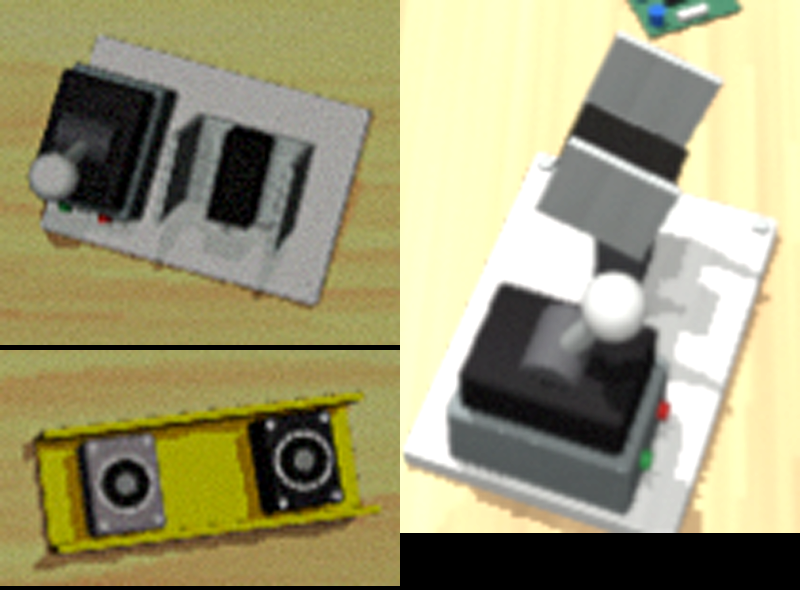

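```bash
cat >> h.py <<'E'
def rel(target_p, yaw_y, tilt=None, st=None):
    """row from current pose to TCP target; yaw_y deg of tool y in world, tool z down (tilt: rotation applied in world)"""
    st=st or arm.get_state()
    R0=Ro.from_rotvec(st["tool_rot"]); y=np.array([np.cos(np.radians(yaw_y)),np.sin(np.radians(yaw_y)),0]); z=np.array([0,0,-1.])
    R=Ro.from_matrix(np.c_[np.cross(y,z),y,z])
    if tilt is not None: R=Ro.from_rotvec(tilt)*R
    return np.r_[(R0.inv()*R).as_rotvec(), R0.inv().apply(np.array(target_p)-st["ee_pos"])].round(4), R
E
python3 - <<'E'
from h import *
import pickle
np.set_printoptions(precision=4,suppress=True)
c,s=pickle.load(open("top.pkl","rb"))
A=lambda L:[(125+x/3.636,185+y/3.632) for x,y in L]
B=lambda L:[(325+x/3.636,180+(y-350)/3.631) for x,y in L]
f=onz(c,A([(100,37),(370,112),(318,304),(42,228)]),.012);print("base",f,f.mean(0))
print([np.linalg.norm(f[i]-f[(i+1)%4]) for i in range(4)])
r=onz(c,B([(42,434),(362,397),(52,550),(380,508)]),.04);print("rack",r,np.linalg.norm(r[1]-r[0]),np.linalg.norm(r[2]-r[0]))
print("pods",onz(c,B([(303,459),(127,484)]),.04))
print("bar",onz(c,A([(234,124),(272,131),(212,215),(250,228),(242,175)]),.1))
print("knob",onz(c,A([(55,177)]),.116))
for n,p,z in[("board",(279,247),.012),("bottle",(380,305),.06),("tape",(202,303),.019),("tower",(260,142),0),("free",(320,320),0)]: print(n,onz(c,[p],z))
E
```

```text
base [[0.5704 0.2794 0.012 ]
 [0.5247 0.1188 0.012 ]
 [0.4117 0.1493 0.012 ]
 [0.4573 0.3122 0.012 ]] [0.491  0.2149 0.012 ]
[np.float64(0.16689577639384126), np.float64(0.1170637914694624), np.float64(0.1690895407382188), np.float64(0.11777757738162949)]
rack [[ 0.5484 -0.1147  0.04  ]
 [ 0.5692 -0.3033  0.04  ]
 [ 0.4811 -0.1193  0.04  ]
 [ 0.504  -0.3119  0.04  ]] 0.18979031971132437 0.06744239996361118
pods [[ 0.533  -0.2672  0.04  ]
 [ 0.519  -0.1636  0.04  ]]
bar [[0.5132 0.1836 0.1   ]
 [0.5094 0.1632 0.1   ]
 [0.4644 0.1951 0.1   ]
 [0.4574 0.1747 0.1   ]
 [0.4858 0.1791 0.1   ]]
knob [[0.4849 0.2749 0.116 ]]
board [[0.457  0.0067 0.012 ]]
bottle [[ 0.3377 -0.1973  0.06  ]]
tape [[0.3402 0.1704 0.019 ]]
tower [[0.6888 0.0468 0.    ]]
free [[ 0.2989 -0.0809  0.    ]]
```

Sizes check out: base 168×117 mm, rack 190×67 mm. Fixture x is at −16°, rack y at 96.5°, and the rest and knob match the geometry. Next, move above the black pod.

```bash
python3 - <<'E'
from h import *
print(*rel([.533,-.267,.34],96.5))
E
```

```text
[-1.600e-03 -3.000e-04 -3.803e-01 -5.845e-01 -6.167e-01  6.500e-02] Rotation.from_matrix(array([[-0.99357186, -0.11320321,  0.        ],
                            [-0.11320321,  0.99357186,  0.        ],
                            [-0.        ,  0.        , -1.        ]]))
```

Emit:
send_rows(
  motion=[
    [[-0.001, 0, -0.38, -0.584, -0.617, 0, 1], [-0.001, 0, -0.38, -0.584, -0.617, 0, 1], [-0.001, 0, -0.38, -0.584, -0.617, 0, 1], [-0.001, 0, -0.38, -0.584, -0.617, 0, 1], [-0.001, 0, -0.38, -0.584, -0.617, 0, 1], [-0.001, 0, -0.38, -0.584, -0.617, 0, 1], [-0.001, 0, -0.38, -0.584, -0.617, 0, 1], [-0.001, 0, -0.38, -0.584, -0.617, 0, 1], [-0.001, 0, -0.38, -0.584, -0.617, 0, 1], [-0.001, 0, -0.38, -0.584, -0.617, 0.03, 1], [-0.001, 0, -0.38, -0.584, -0.617, 0.05, 1], [-0.001, 0, -0.38, -0.584, -0.617, 0.065, 1]],
  ],
)

```text
time: 1.65
ee_pos: [0.4815, -0.1722, 0.37]
tool_rot: [-0.177, 3.135, 0.001]
contact_force: [1.0, -0.2, -0.2]
grip_width: 0.0854
gripper_force: 0.0
```

```bash
python3 - <<'E'
from h import *
print(rel([.533,-.267,.34],96.5)[0])
E
```

```text
[ 0.0008  0.0014 -0.0009 -0.0405 -0.1001  0.0299]
```

Emit:
send_rows(
  motion=[
    [[0.001, 0.001, 0, -0.04, -0.1, 0.03, 1], [0.001, 0.001, 0, -0.04, -0.1, 0.03, 1], [0.001, 0.001, 0, -0.04, -0.1, 0.03, 1], [0.001, 0.001, 0, -0.04, -0.1, 0.03, 1]],
  ],
)

```text
time: 2.15
ee_pos: [0.5314, -0.2645, 0.3394]
tool_rot: [0.177, -3.134, -0.002]
contact_force: [-0.2, -0.2, -1.1]
grip_width: 0.0852
gripper_force: 0.0
```

```bash
python3 - <<'E'
from h import *
import pickle
s=arm.get_state();c=arm.capture("wrist");save(c,"w1");pickle.dump((c,s),open("w1.pkl","wb"));print(s["ee_pos"],s["tool_rot"])
E
```

```text
[ 0.53142613 -0.26450259  0.33943299] [ 1.77257205e-01 -3.13416223e+00 -1.91434505e-03]
```

View pics/w1.png

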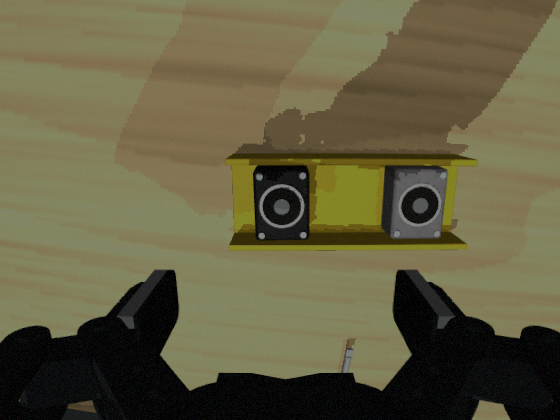

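The wrist view shows the black pod's top with its cone at (282,207), corners about (254,168)–(309,239), and the grey pod at right, (420,206). The image's right is world +y.

```bash
python3 - <<'E'
from h import *
import pickle
np.set_printoptions(precision=4,suppress=True)
c,s=pickle.load(open("w1.pkl","rb"));im=c["color"]
g=cv2.cvtColor(im,cv2.COLOR_RGB2GRAY)
sub=(g[160:245,250:314]>75).astype(np.uint8)
n,l,st,ce=cv2.connectedComponentsWithStats(sub)
hsv=cv2.cvtColor(im,cv2.COLOR_RGB2HSV)
m=((hsv[...,1]<60)&(g>60)).astype(np.uint8);m[:165]=0;m[242:]=0;m[:,:252]=0;m[:,312:]=0
n,l,st,ce=cv2.connectedComponentsWithStats(m)
sel=[i for i in range(1,n) if st[i,4]>8]
for i in sel: print(st[i],ce[i],onz(c,[ce[i]],.04,s))
print(onz(c,[(282,207),(420,206),(230,160),(476,161),(231,247),(466,247)],.04,s))
print("target",rel([.533,-.267,.34],96.5)[0])
E
```

```text
[256 173   7   8  40] [258.925 176.55 ] [[ 0.5114 -0.2853  0.04  ]]
[299 172   7   8  42] [302.0476 175.5   ] [[ 0.5071 -0.2536  0.04  ]]
[259 184  46  45 491] [281.0631 205.22  ] [[ 0.5314 -0.2666  0.04  ]]
[274 199  16  16 192] [281.2552 206.4896] [[ 0.5324 -0.2664  0.04  ]]
[258 233   7   6  35] [261.2286 235.4286] [[ 0.557  -0.2792  0.04  ]]
[300 232   7   7  38] [302.8947 234.5526] [[ 0.5527 -0.2473  0.04  ]]
[[ 0.5327 -0.2658  0.04  ]
 [ 0.52   -0.1606  0.04  ]
 [ 0.5015 -0.3077  0.04  ]
 [ 0.4805 -0.1243  0.04  ]
 [ 0.5692 -0.3019  0.04  ]
 [ 0.5489 -0.1155  0.04  ]]
target [ 0.0006 -0.0013  0.0004 -0.0012 -0.0032  0.0002]
```

```bash
python3 - <<'E'
from h import *
print(rel([.532,-.2664,.183],97)[0])
E
```

```text
[ 0.0007 -0.0013 -0.0083 -0.0005 -0.0026  0.1572]
```

Emit:
send_rows(
  motion=[
    [[0, 0, -0.008, 0, -0.002, 0.05, 1], [0, 0, -0.008, 0, -0.002, 0.1, 1], [0, 0, -0.008, 0, -0.002, 0.12, 1], [0, 0, -0.008, 0, -0.002, 0.12, 1]],
  ],
)

```text
time: 2.7
ee_pos: [0.531, -0.2651, 0.2193]
tool_rot: [0.193, -3.132, -0.003]
contact_force: [-1.0, 0.2, 0.4]
grip_width: 0.0854
gripper_force: 0.0
```

```bash
python3 - <<'E'
from h import *
print(rel([.532,-.2664,.183],97)[0],arm.get_state()["ee_pos"])
E
```

```text
[ 0.0019 -0.0035  0.0008 -0.0009 -0.0015  0.0363] [ 0.53102823 -0.26506074  0.21930139]
```

Good; go down and close.

Emit:
send_rows(
  motion=[
    [[0, -0.002, 0, -0.001, -0.001, 0.02, 1], [0, -0.002, 0, -0.001, -0.001, 0.036, 1], [0, -0.002, 0, -0.001, -0.001, 0.036, 1], [0, -0.002, 0, -0.001, -0.001, 0.036, -0.2], [0, -0.002, 0, -0.001, -0.001, 0.036, -0.6], [0, -0.002, 0, -0.001, -0.001, 0.036, -1], [0, -0.002, 0, -0.001, -0.001, 0.036, -1], [0, -0.002, 0, -0.001, -0.001, 0.036, -1], [0, -0.002, 0, -0.001, -0.001, 0.036, -1], [0, -0.002, 0, -0.001, -0.001, 0.036, -1]],
  ],
)

```text
time: 3.95
ee_pos: [0.5335, -0.268, 0.1851]
tool_rot: [-0.19, 3.133, -0.002]
contact_force: [-0.2, 0.1, 6.2]
grip_width: 0.0412
gripper_force: 62.6
```

```bash
python3 - <<'E'
from h import *
print(arm.get_state()["ee_pos"],rel([.533,-.268,.285],97)[0],rel([.40,-.09,.26],74)[0],rel([.40,-.09,.19],74)[0])
E
```

```text
[ 0.53350558 -0.26795371  0.18508163] [-0.0012  0.003  -0.0011  0.0002 -0.0001 -0.0999] [-0.0006  0.0032  0.4004  0.1108  0.1927 -0.0755] [-0.0006  0.0032  0.4004  0.111   0.1928 -0.0055]
```

Emit:
send_rows(
  motion=[
    [[0, 0.003, 0, 0, 0, -0.02, -1], [0, 0.003, 0, 0, 0, -0.05, -1], [0, 0.003, 0, 0, 0, -0.09, -1], [0, 0.003, 0.13, 0.03, 0.05, -0.1, -1], [0, 0.003, 0.26, 0.06, 0.1, -0.1, -1], [0, 0.003, 0.4, 0.09, 0.15, -0.1, -1], [0, 0.003, 0.4, 0.111, 0.193, -0.08, -1], [0, 0.003, 0.4, 0.111, 0.193, -0.04, -1], [0, 0.003, 0.4, 0.111, 0.193, -0.02, -1], [0, 0.003, 0.4, 0.111, 0.193, -0.01, -1], [0, 0.003, 0.4, 0.111, 0.193, -0.005, -1], [0, 0.003, 0.4, 0.111, 0.193, -0.005, -1]],
  ],
)

```text
time: 5.45
ee_pos: [0.3997, -0.0897, 0.189]
tool_rot: [-0.437, -3.109, -0.0]
contact_force: [0.4, -0.0, 0.2]
grip_width: 0.0415
gripper_force: 62.1
```

```bash
python3 - <<'E'
from h import *
s=arm.get_state();print(s["ee_pos"],s["grip_width"],s["contact_force"],rel([.40,-.09,.178],74)[0])
save(arm.capture("side"),"s2")
E
```

```text
[ 0.39972613 -0.08969341  0.18902067] 0.04146300267349197 [ 0.38639412 -0.017934    0.15723797] [-0.0002 -0.0017  0.0001 -0.0004 -0.0002  0.011 ]
```

View pics/s2.png

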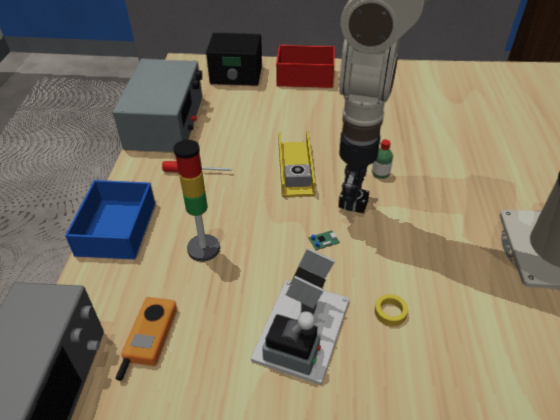

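The gripper holds the pod just above the bench at (353,197), the grey pod is still in the rack. Lower slowly.

Emit:
send_rows(
  motion=[
    [[0, -0.002, 0, 0, 0, 0.004, -1], [0, -0.002, 0, 0, 0, 0.007, -1], [0, -0.002, 0, 0, 0, 0.009, -1], [0, -0.002, 0, 0, 0, 0.01, -1], [0, -0.002, 0, 0, 0, 0.01, -1]],
  ],
)

```text
time: 6.12
ee_pos: [0.3994, -0.0895, 0.1788]
tool_rot: [-0.437, -3.111, 0.0]
contact_force: [0.1, -0.4, -1.1]
grip_width: 0.041
gripper_force: 62.1
```

Emit:
send_rows(
  motion=[
    [[0, 0, 0, 0, 0, 0.001, -1], [0, 0, 0, 0, 0, 0.002, -1], [0, 0, 0, 0, 0, 0.002, -1]],
  ],
)

```text
time: 6.5
ee_pos: [0.3995, -0.0895, 0.1771]
tool_rot: [0.436, 3.111, -0.0]
contact_force: [-0.2, 0.3, 1.0]
grip_width: 0.0407
gripper_force: 62.4
```

Emit:
send_rows(
  motion=[
    [[0, 0, 0, 0, 0, 0.001, -1], [0, 0, 0, 0, 0, 0.002, -1], [0, 0, 0, 0, 0, 0.002, -1]],
  ],
)

```text
time: 6.88
ee_pos: [0.3994, -0.0895, 0.177]
tool_rot: [0.436, 3.11, -0.0]
contact_force: [-7.2, 0.6, 24.4]
grip_width: 0.0413
gripper_force: 65.3
```

Contact made. Ease off, release, lift and turn 90°.

Emit:
send_rows(
  motion=[
    [[0, 0, 0, 0, 0, -0.0015, -1], [0, 0, 0, 0, 0, -0.0015, -0.2], [0, 0, 0, 0, 0, -0.0015, 0.5], [0, 0, 0, 0, 0, -0.0015, 1], [0, 0, 0, 0, 0, -0.0015, 1], [0, 0, 0, 0, 0, -0.0015, 1], [0, 0, 0, 0, 0, -0.03, 1], [0, 0, 0, 0, 0, -0.08, 1], [0, 0, -0.18, 0, 0, -0.12, 1], [0, 0, -0.36, 0, 0, -0.12, 1], [0, 0, -0.54, 0, 0, -0.12, 1], [0, 0, -0.72, 0, 0, -0.12, 1]],
  ],
)

```text
time: 8.38
ee_pos: [0.3994, -0.0895, 0.295]
tool_rot: [-0.696, 3.063, -0.0]
contact_force: [0.6, -0.1, 0.1]
grip_width: 0.0853
gripper_force: 0.0
```

Emit:
send_rows(
  motion=[
    [[0, 0, -0.18, 0, 0, 0, 1], [0, 0, -0.36, 0, 0, 0, 1], [0, 0, -0.54, 0, 0, 0, 1], [0, 0, -0.72, 0, 0, 0, 1], [0, 0, -0.851, 0, 0, 0, 1], [0, 0, -0.851, 0, 0, 0, 1], [0, 0, -0.851, 0, 0, 0, 1]],
  ],
)

```text
time: 9.25
ee_pos: [0.3994, -0.0895, 0.2948]
tool_rot: [1.889, -2.51, 0.0]
contact_force: [-0.6, -0.8, 0.1]
grip_width: 0.0851
gripper_force: 0.0
```

```bash
python3 - <<'E'
from h import *
import pickle
s=arm.get_state();c=arm.capture("wrist");save(c,"w2");pickle.dump((c,s),open("w2.pkl","wb"));print(s["ee_pos"],s["tool_rot"],s["q"])
E
```

```text
[ 0.39942145 -0.08947024  0.294833  ] [ 1.88911486e+00 -2.51002519e+00  2.12730444e-04] [-2.20310123e-01  1.50616383e-01 -4.12226499e-01  1.00791460e+00
 -1.63289249e-04 -1.51067175e+00]
```

View pics/w2.png

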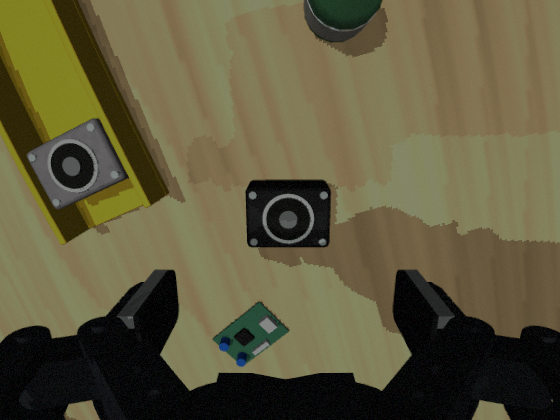

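The pod stands upright and released at about (288,219), aligned with the fingers; its screws are near (253,195), (325,195), (254,242), (323,242).

```bash
cat >> h.py <<'E'
def screws(c,s,box,z):
    x0,y0,x1,y1=box; im=c["color"]; g=cv2.cvtColor(im,cv2.COLOR_RGB2GRAY); hsv=cv2.cvtColor(im,cv2.COLOR_RGB2HSV)
    m=((hsv[...,1]<60)&(g>60)).astype(np.uint8); k=np.zeros_like(m);k[y0:y1,x0:x1]=1;m*=k
    n,l,st,ce=cv2.connectedComponentsWithStats(m)
    return [(st[i,4],ce[i].round(1),onz(c,[ce[i]],z,s)[0].round(4)) for i in range(1,n) if st[i,4]>12]
E
python3 - <<'E'
from h import *
import pickle
c,s=pickle.load(open("w2.pkl","rb"))
for r in screws(c,s,(246,180,331,249),.032): print(*r)
print(rel([.3994,-.0895,.173],164)[0])
E
```

```text
49 [252.2 195. ] [ 0.4158 -0.1098  0.032 ]
51 [323.3 194.8] [ 0.3714 -0.0971  0.032 ]
605 [287.7 217. ] [ 0.3978 -0.0891  0.032 ]
244 [287.8 219.3] [ 0.3981 -0.0876  0.032 ]
36 [253.3 241.6] [ 0.4247 -0.079   0.032 ]
39 [321.9 241.5] [ 0.3804 -0.0662  0.032 ]
[-0.     -0.0002 -0.0008  0.      0.      0.1218]
```

Emit:
send_rows(
  motion=[
    [[0, 0, 0, -0.001, 0.002, 0.05, 1], [0, 0, 0, -0.001, 0.002, 0.095, 1], [0, 0, 0, -0.001, 0.002, 0.115, 1], [0, 0, 0, -0.001, 0.002, 0.122, 1], [0, 0, 0, -0.001, 0.002, 0.122, 1], [0, 0, 0, -0.001, 0.002, 0.122, 0.2], [0, 0, 0, -0.001, 0.002, 0.122, -0.2], [0, 0, 0, -0.001, 0.002, 0.122, -1], [0, 0, 0, -0.001, 0.002, 0.122, -1], [0, 0, 0, -0.001, 0.002, 0.122, -1], [0, 0, 0, -0.001, 0.002, 0.122, -1]],
  ],
)

```text
time: 10.68
ee_pos: [0.3986, -0.0882, 0.1741]
tool_rot: [-1.89, 2.507, -0.004]
contact_force: [0.4, 0.1, 6.1]
grip_width: 0.0551
gripper_force: 64.0
```

Gripped by its ends. Carry it high over the control box so the wrist camera can see the rest unobstructed.

```bash
python3 - <<'E'
from h import *
print(rel([.506,.268,.40],164.2)[0])
E
```

```text
[-3.200e-03  1.000e-04 -2.900e-03 -3.720e-01 -6.000e-03 -2.258e-01]
```

Emit:
send_rows(
  motion=[
    [[-0.003, 0, 0, 0, 0, -0.01, -1], [-0.003, 0, 0, 0, 0, -0.04, -1], [-0.003, 0, 0, 0, 0, -0.09, -1], [-0.003, 0, 0, -0.02, 0, -0.14, -1], [-0.003, 0, 0, -0.06, 0, -0.19, -1], [-0.003, 0, 0, -0.11, -0.002, -0.226, -1], [-0.003, 0, -0.003, -0.16, -0.003, -0.226, -1], [-0.003, 0, -0.003, -0.21, -0.004, -0.226, -1], [-0.003, 0, -0.003, -0.26, -0.005, -0.226, -1], [-0.003, 0, -0.003, -0.31, -0.006, -0.226, -1], [-0.003, 0, -0.003, -0.35, -0.006, -0.226, -1], [-0.003, 0, -0.003, -0.372, -0.006, -0.226, -1]],
  ],
)

```text
time: 12.18
ee_pos: [0.5057, 0.27, 0.3988]
tool_rot: [1.896, -2.502, -0.004]
contact_force: [0.3, -0.1, -1.0]
grip_width: 0.0555
gripper_force: 63.7
```

Emit:
send_rows(
  motion=[
    [[0, 0, 0, 0, 0, 0, -1], [0, 0, 0, 0, 0, 0, -1]],
  ],
)

```text
time: 12.42
ee_pos: [0.5055, 0.2674, 0.3989]
tool_rot: [1.893, -2.503, -0.003]
contact_force: [0.0, 0.0, -0.5]
grip_width: 0.0555
gripper_force: 63.7
```

```bash
python3 - <<'E'
from h import *
import pickle
s=arm.get_state();c=arm.capture("wrist");pickle.dump((c,s),open("w3.pkl","wb"));print(s["ee_pos"],s["tool_rot"],s["grip_width"])
m=np.clip(c["color"].astype(float)*1.5,0,255).astype(np.uint8);save({"color":m},"w3")
E
```

```text
[0.50548536 0.2674288  0.39887515] [ 1.89309884 -2.5034082  -0.00312383] 0.05547852016562231
```

View pics/w3.png

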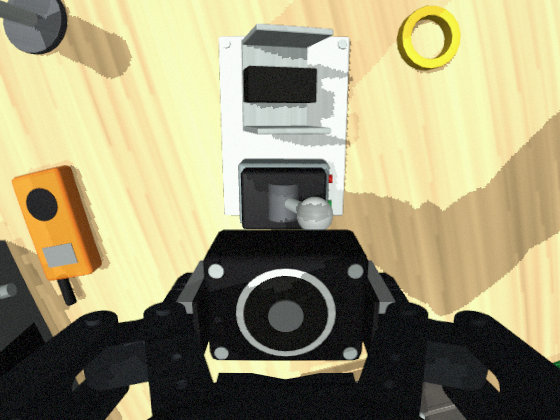

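The view shows the rest's black bar at about (244–316, 67–103), with plates either side (y≈30 and 130), the knob at (315,213), and the pod held level with screws at (216,271), (355,271), (222,354), (349,353).

```bash
python3 - <<'E'
from h import *
import pickle
np.set_printoptions(precision=4,suppress=True)
c,s=pickle.load(open("w3.pkl","rb"))
g=cv2.cvtColor(c["color"],cv2.COLOR_RGB2GRAY)
sub=cv2.GaussianBlur(g,(3,3),0)[55:115,235:325]
m=(sub<35).astype(np.uint8);n,l,st,ce=cv2.connectedComponentsWithStats(m);i=1+np.argmax(st[1:,4]);print(st[i],ce[i])
cn=max(cv2.findContours((l==i).astype(np.uint8),0,1)[0],key=cv2.contourArea)
q=cv2.boxPoints(cv2.minAreaRect(cn))+[235,55];print(q)
a=np.radians(-15.8);u=np.array([np.cos(a),np.sin(a),0])
nrm=np.r_[-np.sin(.28)*u[:2],np.cos(.28)];P0=np.array([.4815,.1812,.1])
o,d=ray(c,np.vstack([q,q.mean(0)]),s)
X=o+d*((P0-o)@nrm/(d@nrm))[:,None];print("bar",X)
for k in range(4): e=X[(k+1)%4]-X[k];print(np.linalg.norm(e),np.degrees(np.arctan2(e[1],e[0])))
b=onz(c,[(219,38),(350,38),(342,216),(225,215)],.012,s);print("base",b,np.degrees(np.arctan2(*(b[0]-b[1])[1::-1])))
print("knob",onz(c,[(315,213)],.116,s))
for box in[(208,262,224,280),(346,262,364,280),(213,345,230,362),(340,345,358,362),(262,290,308,335)]:
  for r in screws(c,s,box,s["ee_pos"][2]-.174+.032):print(*r)
T=Ro.from_rotvec(s["tool_rot"]).as_matrix();print(T)
E
```

```text
[   9   12   72   36 2441] [44.1393 29.6297]
[[243.2455 100.9328]
 [244.0862  66.4655]
 [315.5803  68.2093]
 [314.7396 102.6766]]
bar [[0.5117 0.1875 0.1079]
 [0.5045 0.1659 0.1076]
 [0.4567 0.1789 0.0933]
 [0.4635 0.2019 0.0934]
 [0.4847 0.1833 0.1007]]
0.022778664388706373 -108.44096238495334
0.05149935400072711 164.7400705725754
0.024029686376067838 73.62258108347946
0.052343535108850585 -16.721874571559514
base [[0.5255 0.1215 0.012 ]
 [0.4104 0.1541 0.012 ]
 [0.458  0.3161 0.012 ]
 [0.5717 0.2826 0.012 ]] -15.79247975763378
knob [[0.4847 0.2758 0.116 ]]
189 [215.5 270.8] [0.5229 0.2458 0.2569]
173 [355. 271.] [0.4783 0.2585 0.2569]
138 [221.1 352.8] [0.5316 0.2768 0.2569]
140 [349.7 353.2] [0.4871 0.2897 0.2569]
708 [284.7 316.2] [0.5054 0.2684 0.2569]
[[-0.2724 -0.9622 -0.0036]
 [-0.9622  0.2724 -0.0002]
 [ 0.0012  0.0034 -1.    ]]
```

```bash
cat > rest.py <<'E'
from h import *
np.set_printoptions(precision=4,suppress=True)
a=np.radians(-16.);u=np.array([np.cos(a),np.sin(a),0]);v=np.array([-u[1],u[0],0])
n=np.r_[-np.sin(.28)*u[:2],np.cos(.28)];P=np.array([.484,.183,.1])
def tgt(h,st=None): return rel(P+n*(.174+h),164,-.28*v,st)[0]
def podpos(s=None):
    s=s or arm.get_state();R=Ro.from_rotvec(s["tool_rot"]).as_matrix();b=s["ee_pos"]+R[:,2]*.174-P
    x=np.cross(v,n); return "pod in rest",b@x,b@v,b@n,"tilt err",Ro.align_vectors([-n],[R[:,2]])[0].magnitude()
E
python3 - <<'E'
from rest import *
print(tgt(.06),tgt(.03))
E
```

```text
[ 0.2831 -0.0004  0.0029  0.0866  0.0622  0.0744] [ 0.2831 -0.0004  0.0029  0.0866  0.0538  0.1032]
```

Emit:
send_rows(
  motion=[
    [[0.1, 0, 0, 0.03, 0.02, 0, -1], [0.2, 0, 0.001, 0.06, 0.045, 0.02, -1], [0.283, 0, 0.003, 0.087, 0.062, 0.04, -1], [0.283, 0, 0.003, 0.087, 0.062, 0.074, -1], [0.283, 0, 0.003, 0.087, 0.062, 0.074, -1], [0.283, 0, 0.003, 0.087, 0.062, 0.074, -1], [0.283, 0, 0.003, 0.087, 0.062, 0.074, -1]],
  ],
)

```text
time: 13.35
ee_pos: [0.4234, 0.2016, 0.3266]
tool_rot: [-1.776, 2.357, -0.333]
contact_force: [-0.8, 0.2, -0.7]
grip_width: 0.0554
gripper_force: 63.8
```

```bash
python3 - <<'E'
from rest import *
print(podpos(),tgt(.03),tgt(.006))
E
```

```text
('pod in rest', np.float64(0.002084791951366618), np.float64(0.001515194911024911), np.float64(0.061288213983626105), 'tilt err', 0.0031991228973317033) [-0.0023  0.0022 -0.0004  0.0012  0.0018  0.0313] [-0.0023  0.0022 -0.0004  0.0013  0.0018  0.0553]
```

Emit:
send_rows(
  motion=[
    [[-0.002, 0.002, 0, 0.0013, 0.002, 0.02, -1], [-0.002, 0.002, 0, 0.0013, 0.002, 0.035, -1], [-0.002, 0.002, 0, 0.0013, 0.002, 0.045, -1], [-0.002, 0.002, 0, 0.0013, 0.002, 0.05, -1], [-0.002, 0.002, 0, 0.0013, 0.002, 0.05, -1], [-0.002, 0.002, 0, 0.0013, 0.002, 0.05, -1]],
  ],
)

```text
time: 14.1
ee_pos: [0.4336, 0.1969, 0.2769]
tool_rot: [-1.78, 2.361, -0.332]
contact_force: [0.6, -0.3, -1.2]
grip_width: 0.055
gripper_force: 63.8
```

```bash
python3 - <<'E'
from rest import *
print(podpos(),tgt(0))
a=arm.capture("wrist");b=arm.capture("side");t=arm.capture("top")
m=np.zeros((590,800,3),np.uint8)
m[:300,:400]=cv2.resize(a["color"],(400,300));m[:533,400:]=cv2.resize(b["color"][240:380,250:355],(400,533),interpolation=2)
m[305:585,:400]=cv2.resize(t["color"][185:262,125:235],(400,280),interpolation=2)
m[:,:400]=np.clip(m[:,:400].astype(float)*1.6,0,255)
save({"color":m},"pl")
E
```

```text
('pod in rest', np.float64(-0.0015195227591559453), np.float64(-0.0006845970306252205), np.float64(0.010484404465971205), 'tilt err', 0.0015019021609503078) [ 0.0012 -0.0009  0.0005 -0.0005 -0.0013  0.0105]
```

View pics/pl.png

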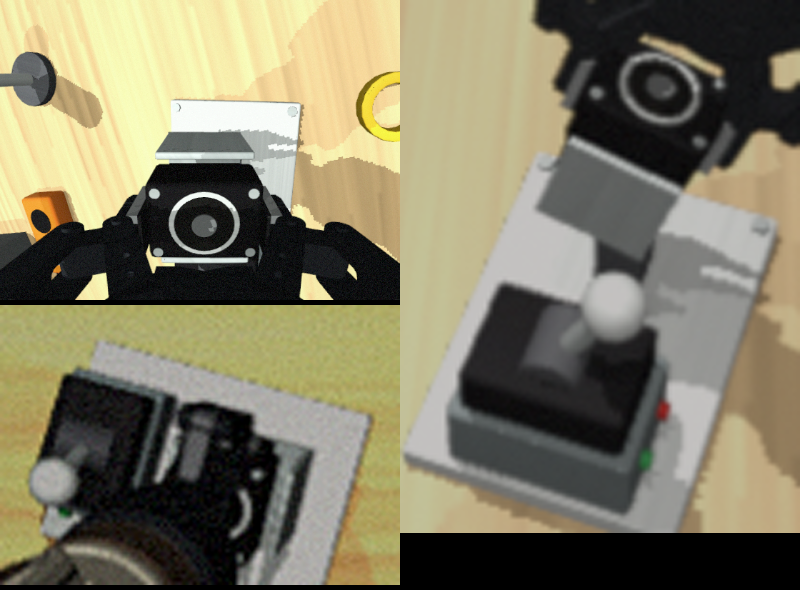

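The pod hangs tilted 10 mm above the rest, between the plates. Plate top strips are at y≈159 and 261 in the half-scale wrist view; next I check the lateral centring from those.

```bash
python3 - <<'E'
from rest import *
s=arm.get_state();c=arm.capture("wrist");g=cv2.cvtColor(c["color"],cv2.COLOR_RGB2GRAY)
x=np.cross(v,n)
def pl(px,h):
    o,d=ray(c,px,s);Q=P+n*h;X=o+d*((Q-o)@n/(d@n))[:,None]-P;return np.c_[X@x,X@v]
print(g[205:240,280],g[355:375,285])
k=1.4
print("far strip",pl([(158*k,155*k),(158*k,163*k),(254*k,155*k),(254*k,163*k)],.028))
print("near",pl([(160*k,258*k),(160*k,263*k),(248*k,263*k)],.028))
print("pod screws",pl([(154*k,194*k),(254*k,193*k),(158*k,253*k),(250*k,254*k)],.0425))
E
```

```text
[ 64  61  63  60  61  60  54  61 100 129 144 154 153 152 151 149 146 130
  87  87  87  88  88  46  15   5   7  13  10  12  10   0   4   6   8] [129  50   8  12   6  60 127 140 147 147 145 146 125  70  24  24  26  25
  25  27]
far strip [[ 0.0215 -0.0311]
 [ 0.0217 -0.0269]
 [-0.0268 -0.0311]
 [-0.027  -0.0269]]
near [[ 0.0236  0.0304]
 [ 0.0238  0.0339]
 [-0.0271  0.034 ]]
pod screws [[ 0.0217 -0.0164]
 [-0.0249 -0.0168]
 [ 0.0216  0.0162]
 [-0.0249  0.0168]]
```

Emit:
send_rows(
  motion=[
    [[0.001, 0, 0, -0.0015, 0.0005, 0.003, -1], [0.001, 0, 0, -0.0015, 0.0005, 0.006, -1], [0.001, 0, 0, -0.0015, 0.0005, 0.008, -1], [0.001, 0, 0, -0.0015, 0.0005, 0.009, -1], [0.001, 0, 0, -0.0015, 0.0005, 0.009, -1]],
  ],
)

```text
time: 14.92
ee_pos: [0.4358, 0.1976, 0.2676]
tool_rot: [-1.78, 2.361, -0.333]
contact_force: [0.9, 0.8, -1.2]
grip_width: 0.0552
gripper_force: 63.9
```

Emit:
send_rows(
  motion=[
    [[0, 0, 0, 0, 0, 0.0005, -1], [0, 0, 0, 0, 0, 0.001, -1], [0, 0, 0, 0, 0, 0.001, -1]],
  ],
)

```text
time: 15.3
ee_pos: [0.4359, 0.1976, 0.2673]
tool_rot: [-1.78, 2.36, -0.333]
contact_force: [-3.5, -0.8, 5.1]
grip_width: 0.0548
gripper_force: 64.7
```

```bash
python3 - <<'E'
from rest import *
s=arm.get_state();print(podpos(s),s["contact_force"],s["contact_force"]@n)
E
```

```text
('pod in rest', np.float64(-0.0021696493805186796), np.float64(0.0005713017883945565), np.float64(0.0007100174164493424), 'tilt err', 0.0012162027635499969) [-3.522  -0.7624  5.1029] 5.781733021693428
```

Emit:
send_rows(
  motion=[
    [[0, 0, 0, 0, 0, 0.0005, -1], [0, 0, 0, 0, 0, 0.0005, -1]],
  ],
)

```text
time: 15.55
ee_pos: [0.4359, 0.1976, 0.2673]
tool_rot: [-1.78, 2.36, -0.333]
contact_force: [-6.5, -0.8, 8.7]
grip_width: 0.0555
gripper_force: 65.3
```

Emit:
send_rows(
  motion=[
    [[0, 0, 0, 0, 0, 0, -0.2], [0, 0, 0, 0, 0, 0, 0.2], [0, 0, 0, 0, 0, 0, 0.6], [0, 0, 0, 0, 0, 0, 1], [0, 0, 0, 0, 0, 0, 1], [0, 0, 0, 0, 0, 0, 1], [0, 0, 0, 0, 0, -0.01, 1], [0, 0, 0, 0, 0, -0.03, 1], [0, 0, 0, 0, 0, -0.06, 1], [0, 0, 0, 0, 0, -0.1, 1], [0, 0, 0, 0, 0, -0.1, 1], [0, 0, 0, 0, 0, -0.1, 1]],
  ],
)

```text
time: 17.05
ee_pos: [0.4095, 0.2052, 0.3624]
tool_rot: [-1.78, 2.36, -0.333]
contact_force: [-0.9, 0.4, -0.8]
grip_width: 0.0853
gripper_force: 0.0
```

```bash
python3 - <<'E'
from rest import *
import pickle
s=arm.get_state();c=arm.capture("wrist");save(c,"w4");pickle.dump((c,s),open("w4.pkl","wb"));print(podpos(s))
E
```

```text
('pod in rest', np.float64(-0.00231370619042676), np.float64(0.0005975241890442025), np.float64(0.09968422283075565), 'tilt err', 0.0013575259356439706)
```

View pics/w4.png

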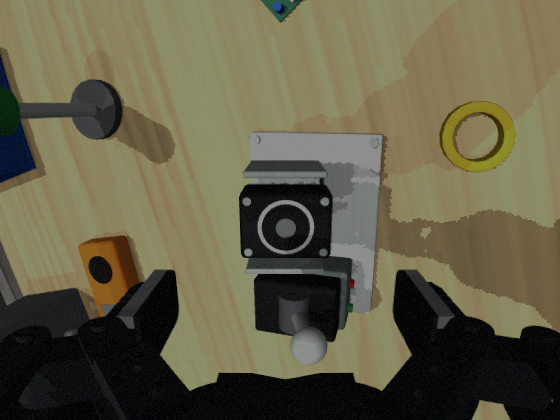

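The pod lies released on the rest, straight between the plates: screws about (247,201), (325,201), (249,253), (324,253), plate strips at y≈174 and 266, and the knob at (309,345).

```bash
python3 - <<'E'
from rest import *
import pickle
c,s=pickle.load(open("w4.pkl","rb"));x=np.cross(v,n)
def pl(px,h):
    o,d=ray(c,px,s);Q=P+n*h;X=o+d*((Q-o)@n/(d@n))[:,None]-P;return np.c_[X@x,X@v]
ce=[r[1] for r in screws(c,s,(240,185,332,259),.13)];print(ce);print("screws",pl(ce,.032))
g=cv2.cvtColor(c["color"],cv2.COLOR_RGB2GRAY);print(g[155:185,285],g[255:278,285],g[174,236:250],g[174,318:334])
print("plates",pl([(243,170.5),(326,170.5),(243,178),(326,178),(246,264),(246,272)],.028))
w=np.array([.4817,.1849,0])+.09*v+np.array([0,0,.072]);print("hinge",w)
print("knob",[onz(c,[(309,345)],z,s) for z in(.114,.116,.12)])
E
```

```text
[array([329.5, 187.6]), array([246.4, 201.1]), array([324.4, 201.2]), array([285.1, 225.4]), array([285.3, 227.7]), array([330.8, 243.8]), array([247.8, 252.2]), array([322.9, 252. ])]
screws [[-0.0283 -0.0236]
 [ 0.0208 -0.0154]
 [-0.0255 -0.0154]
 [-0.0022 -0.0003]
 [-0.0023  0.0011]
 [-0.0302  0.0115]
 [ 0.0208  0.017 ]
 [-0.0255  0.0168]]
[142 143 141 142 140  91  50  52  55  56  55  51  57  53  54  54  84 113
 121 123 120 116 101 116 117 119 121  91  66  23] [ 18  12   4  50  54  53  55  52  51  51  56  51  50  63 121 136 136 133
 121   8   0   2   3] [138 138 136 137 138 138 129 124 123 124 123 126 122 123] [123 121 121 120 117 120 121 117  92  82  96 100  97  97  97  98]
plates [[ 0.0227 -0.0331]
 [-0.0264 -0.0331]
 [ 0.0229 -0.0286]
 [-0.0265 -0.0286]
 [ 0.0226  0.0266]
 [ 0.0228  0.0321]]
hinge [0.5065 0.2714 0.072 ]
knob [array([[0.4864, 0.2784, 0.114 ]]), array([[0.4856, 0.2772, 0.116 ]]), array([[0.484 , 0.2746, 0.12  ]])]
```

Pod is centred on the rest within about 0.5 mm. Now the toggle: untilt, move to its robot side, close the fingers.

```bash
python3 - <<'E'
from rest import *
H=np.array([.5063,.270,0])
print(rel(H-.065*u+[0,0,.37],164)[0],rel(H-.065*u+[0,0,.28],164)[0])
E
```

```text
[-0.2783 -0.0024  0.0005 -0.0891 -0.0122 -0.0054] [-0.2783 -0.0024  0.0005 -0.0893  0.0125  0.0812]
```

Emit:
send_rows(
  motion=[
    [[-0.05, 0, 0, -0.01, 0, -0.02, 0.5], [-0.15, 0, 0, -0.04, -0.005, -0.02, 0], [-0.278, -0.002, 0, -0.07, -0.012, -0.01, -1], [-0.278, -0.002, 0, -0.089, -0.012, -0.005, -1], [-0.278, -0.002, 0, -0.089, -0.012, -0.005, -1], [-0.278, -0.002, 0, -0.089, -0.012, -0.005, -1], [-0.278, -0.002, 0, -0.089, -0.012, -0.005, -1], [-0.278, -0.002, 0, -0.089, -0.012, -0.005, -1]],
  ],
)

```text
time: 18.1
ee_pos: [0.4437, 0.2876, 0.3709]
tool_rot: [-1.89, 2.507, -0.002]
contact_force: [0.2, -0.3, 0.8]
grip_width: 0.0002
gripper_force: 0.0
```

```bash
python3 - <<'E'
from rest import *
H=np.array([.5063,.270,0]);s=arm.get_state()
print(s["ee_pos"],s["grip_width"],rel(H-.065*u+[0,0,.28],164)[0],rel(H-.02*u+[0,0,.28],164)[0])
E
```

```text
[0.4437 0.2876 0.3709] 0.00022326684019651855 [-0.0021  0.001   0.0001 -0.0003  0.0001  0.0909] [-0.0021  0.001   0.0001 -0.0003 -0.0449  0.091 ]
```

Emit:
send_rows(
  motion=[
    [[-0.002, 0.001, 0, 0, 0, 0.04, -1], [-0.002, 0.001, 0, 0, 0, 0.075, -1], [-0.002, 0.001, 0, 0, 0, 0.091, -1], [-0.002, 0.001, 0, 0, 0, 0.091, -1], [-0.002, 0.001, 0, 0, -0.008, 0.091, -1], [-0.002, 0.001, 0, 0, -0.016, 0.091, -1], [-0.002, 0.001, 0, 0, -0.024, 0.091, -1], [-0.002, 0.001, 0, 0, -0.032, 0.091, -1], [-0.002, 0.001, 0, 0, -0.04, 0.091, -1], [-0.002, 0.001, 0, 0, -0.046, 0.091, -1], [-0.002, 0.001, 0, 0, -0.046, 0.091, -1]],
  ],
)

```text
time: 19.48
ee_pos: [0.4891, 0.275, 0.2791]
tool_rot: [1.89, -2.509, 0.001]
contact_force: [0.4, 0.1, 0.3]
grip_width: -0.0001
gripper_force: 0.0
```

```bash
python3 - <<'E'
from rest import *
s=arm.get_state();print(s["contact_force"]@u,(s["ee_pos"]-[.5063,.27,0])@u)
c=arm.capture("side");m=cv2.resize(c["color"][220:380,230:390],(560,560),interpolation=2);save({"color":m},"tg")
E
```

```text
0.38985983432712035 -0.01795071895499745
```

View pics/tg.png

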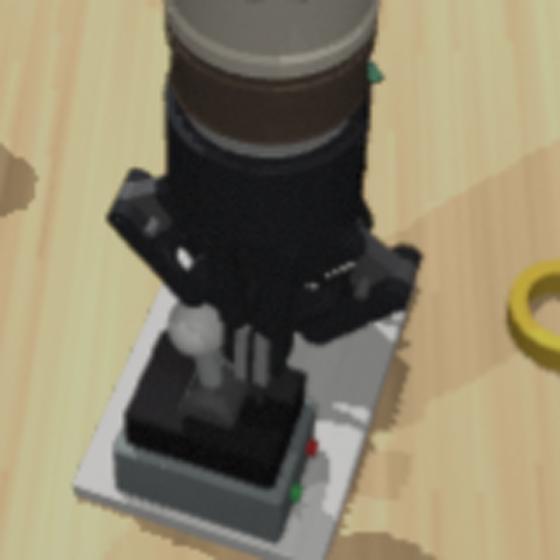

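The knob is past vertical, at (197,330), being pushed by the fingers; keep pushing until the stop is felt.

Emit:
send_rows(
  motion=[
    [[0, 0, 0, 0, -0.004, 0, -1], [0, 0, 0, 0, -0.008, 0, -1], [0, 0, 0, 0, -0.011, 0, -1], [0, 0, 0, 0, -0.011, 0, -1]],
  ],
)

```text
time: 20.02
ee_pos: [0.4991, 0.2722, 0.2791]
tool_rot: [1.89, -2.508, -0.0]
contact_force: [-0.7, 0.0, -0.0]
grip_width: 0.0001
gripper_force: 0.2
```

Emit:
send_rows(
  motion=[
    [[0, 0, 0, 0, -0.002, 0, -1], [0, 0, 0, 0, -0.003, 0, -1], [0, 0, 0, 0, -0.003, 0, -1]],
  ],
)

```text
time: 20.4
ee_pos: [0.5018, 0.2716, 0.2793]
tool_rot: [1.891, -2.508, -0.0]
contact_force: [-1.6, 0.6, -0.8]
grip_width: 0.0001
gripper_force: 0.6
```

```bash
python3 - <<'E'
from rest import *
s=arm.get_state();print(s["contact_force"]@u,(s["ee_pos"]-[.5063,.27,0])@u)
c=arm.capture("side");im=c["color"];g=cv2.cvtColor(im,cv2.COLOR_RGB2GRAY)
cr=cv2.HoughCircles(cv2.GaussianBlur(g[290:345,255:330],(3,3),0),cv2.HOUGH_GRADIENT,1,15,param1=80,param2=9,minRadius=6,maxRadius=11);print(cr)
# predicted knob pixel for angles
for a in(0,.4,.7,.8,.9,1.):
    X=np.array([.5063,.270,.072])+.05*(np.sin(a-.5)*u+np.cos(a-.5)*np.array([0,0,1]))
    p=cv2.projectPoints(X,cv2.Rodrigues(np.array(c["R"]))[0],np.array(c["t"]),np.array(c["mtx"]),np.array(c["dist"]))[0].ravel();print(a,p-[255,290])
E
```

```text
-1.7371182760240385 -0.0047441439706856475
[[[25.5 21.5 10.4]]]
0 [53.1374 31.8599]
0.4 [40.9695 25.8304]
0.7 [31.428  23.2259]
0.8 [28.3593 22.779 ]
0.9 [25.4034 22.5503]
1.0 [22.5917 22.5402]
```

Emit:
send_rows(
  motion=[
    [[0, 0, 0, 0, -0.002, 0, -1], [0, 0, 0, 0, -0.004, 0, -1], [0, 0, 0, 0, -0.004, 0, -1]],
  ],
)

```text
time: 20.82
ee_pos: [0.5054, 0.2705, 0.2793]
tool_rot: [1.89, -2.507, -0.002]
contact_force: [-2.4, 0.8, 0.5]
grip_width: -0.0
gripper_force: 1.7
```

Emit:
send_rows(
  motion=[
    [[0, 0, 0, 0, -0.001, 0, -1], [0, 0, 0, 0, -0.002, 0, -1], [0, 0, 0, 0, -0.002, 0, -1]],
  ],
)

```text
time: 21.2
ee_pos: [0.5062, 0.2702, 0.2792]
tool_rot: [1.89, -2.505, -0.006]
contact_force: [-8.8, 2.8, 1.2]
grip_width: 0.0002
gripper_force: 4.1
```

Emit:
send_rows(
  motion=[
    [[0, 0, 0, 0, -0.001, 0, -1], [0, 0, 0, 0, -0.001, 0, -1]],
  ],
)

```text
time: 21.45
ee_pos: [0.5066, 0.2701, 0.2791]
tool_rot: [1.89, -2.503, -0.008]
contact_force: [-9.3, 3.3, 2.8]
grip_width: -0.0002
gripper_force: 5.2
```

Emit:
send_rows(
  motion=[
    [[0, 0, 0, 0, 0.015, 0, -1], [0, 0, 0, 0, 0.03, 0, -1], [0, 0, 0, 0, 0.03, -0.03, -1], [0, 0, 0, 0, 0.05, -0.08, -1], [0, 0, 0, 0, 0.1, -0.1, -1], [0, 0, 0, 0, 0.15, -0.1, -1], [0, 0, 0, 0, 0.15, -0.1, -1]],
  ],
)

```text
time: 22.32
ee_pos: [0.3616, 0.3114, 0.3804]
tool_rot: [-1.896, 2.504, -0.0]
contact_force: [0.2, -0.2, 0.0]
grip_width: -0.0001
gripper_force: 0.0
```

```bash
python3 - <<'E'
from rest import *
c=arm.capture("side");g=cv2.cvtColor(c["color"],cv2.COLOR_RGB2GRAY)
def proj(c,X): return cv2.projectPoints(np.array(X,float),cv2.Rodrigues(np.array(c["R"]))[0],np.array(c["t"]),np.array(c["mtx"]),np.array(c["dist"]))[0].reshape(-1,2)
print(cv2.HoughCircles(cv2.GaussianBlur(g[290:345,255:330],(3,3),0),cv2.HOUGH_GRADIENT,1,15,param1=80,param2=9,minRadius=6,maxRadius=11))
x=np.cross(v,n)
for nm in("side","top"):
    c=arm.capture(nm);g=cv2.cvtColor(c["color"],cv2.COLOR_RGB2GRAY)
    e=proj(c,[P+n*.033-.0023*x+.0007*v])[0];print(nm,"pod expected",e)
    X0,Y0=(e-14).astype(int);w=cv2.resize(cv2.GaussianBlur(g[Y0:Y0+29,X0:X0+29],(3,3),0),None,fx=4,fy=4,interpolation=2)
    print(cv2.HoughCircles(w,cv2.HOUGH_GRADIENT,1,15,param1=80,param2=20,minRadius=12,maxRadius=40),(e-[X0,Y0])*4)
E
```

```text
[[[22.5 21.5  8.2]
  [67.5 21.5 10.4]
  [36.5 36.5  8.2]]]
side pod expected [316.6801 268.1585]
[[[63.5 43.5 38.3]
  [48.5 49.5 34.9]
  [64.5 59.5 35. ]]] [58.7205 56.6339]
top pod expected [184.5804 239.4792]
[[[60.5 58.5 27.9]]] [58.3217 57.9169]
```

The knob is at its predicted fully-over pixel (22.5 against 22.6) and the stop was felt. The pod's cone is where expected in the top view, and the arm is clear.

```bash
python3 -c "
from plant import arm
print(arm.sign_off())"
```

```text
the job is handed in; nothing more can be done
None
```

The job is handed in, with no verdict returned: the black pod lies released, speaker up, within about 1 mm of centre on the test rest, and the toggle is thrown fully over; I touched nothing else on the bench, and it took about 22 s.

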